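# Stand the marker card in the core tube and hold the clip open over it

### The job

First stand the marker card in the mouth of the wide core tube, its tapered plug pushed fully home so that it stands upright, and let go of it. Then squeeze the spring clip wide open, lift it off its stand and bring it down upright over the middle of the card's top edge, so that the gaping jaws straddle the edge by about half their depth without touching the card. Finish like that, still squeezing the clip wide open around the edge so that a workmate can slip the packing list in; leave everything else where it is.

Things in the scene. Friction and masses are not known exactly. Their poses are not given: they have to be found in the camera images.
- marker_card (a point): centre of the marker's stiff brown card: 60 wide (own x), 8 thick (own y), 70 high (own z, up). The card stands on a round wooden flange with a tapered plug below (see marker). It starts standing upright on the table on the plug's foot, this point 71 above the table. Pinch the card across its 8 mm thickness.
- marker_seat (a point): underside centre of the marker's flange, 41 below marker_card on the plug's axis; this is the face that lands on the tube's rim. The marker's axes.
- marker_top (a point): middle of the card's top edge, 35 above marker_card. The marker's axes.
- marker: the whole marker, one loose piece of 80 to 140 g; origin at the centre of the plug's foot, 71 below marker_card. Plug 30 long, 30 across at its foot, 36 across under the flange; flange 54 across, 6 thick (from 30 to 36 above the foot); card from 36 to 106 above the foot.
- tube_mouth (a point): centre of the rim of the wide cardboard core tube, 62 above the table: bore 40 across and 50 deep, wall 5, standing on a round dark steel foot plate 86 across, 8 thick, fixed to the table. The similar tube of 22 bore is not the one.
- clip_pivot (a point): middle of the spring clip's pivot barrel (12 across, 34 long along own x), half-way up the clip. The clip stands jaws down, clamped on the stand's plate, the pivot 81 above the table. Own z up; jaws and handles are 26 wide along own x; handles and jaws open along own y, to either side.
- clip: the whole clip, about 85 g, origin at the pivot. Two black handles rise from about 5 to 47 above the pivot, splayed 50 apart over their upper ends when parked; squeezed along y they come parallel, 26 over their outer faces, and the two dark steel jaws, reaching 46 below the pivot, swing apart: fully squeezed they gape about 30 at the tips and 23 half-way up.
- clip_left (a joint): how far each handle (both move alike) is squeezed: 0 = jaws shut, about 0.03 parked on the plate, 0.32 = fully open at a firm stop (rad). The spring needs about 8 N on each handle to start and 12 N to hold fully open 30 above the pivot; a grip of 25 N or more goes to the stop.
- stand: fixed steel clip stand: base plate 100 (own x) by 90 (own y), 6 thick; an upright plate 76 wide along own x and 4 thick along own y rises from its middle to 75 above the table, and the clip straddles its top edge. Origin under the base's centre.
- tape_roll: bystander: clear packing tape roll lying flat, 96 across, 48 high, loose; origin under its centre
- carton: bystander: small brown carton 90 x 70 x 50 high, loose; origin under its centre
- spare_plug: bystander: wooden tapered plug with flange but without a card, 54 across, 36 high, loose; origin under its centre
- card_pack: bystander: white pack of cards 75 x 60 x 30 high, loose; origin under its centre
- stapler: bystander: black stapler 130 x 34 x 45 high, loose; origin under its centre

How it is judged:
By the outcome, as a careful person would: the job done as asked, in the order asked, and still so for the second after the job is handed in, while the arm keeps its last pose, push and grip.
It also fails if it takes over 54 s, if anything falls off the work surface, if the arm or the gripper's body presses on something with over 40 N, if the wrist force passes 120 N, or if a joint passes its speed limit or range.

### The arm

A 6-joint arm with a two-finger parallel gripper is mounted at the origin on the work surface. World frame = base frame: x ahead of the robot, y to its left, z up, the work surface at z = 0. Lengths are in m, angles in rad, forces in N, time in s.
With the tool pointing down it reaches from about 0.325 to 0.875 m from the base axis. Payload 4.4 kg.
Tool frame: the origin (TCP) lies at the very end of the fingers, on their centre line; the grasp point (between the pads) lies ctrl.pinch_z behind it (ctrl.pinch_z is the distance from the TCP to the grasp point, in m); z points along the fingers, y is the line along which they close (so a half turn about z gives the same grasp; the last joint's range is limited). The gripper opens to 85 mm and grips with 20 to 120 N. Pads are 22 mm wide; open, the fingers measure 114 mm over their backs; the gripper's body (76 mm by 85 mm) begins 54 mm behind the grasp point. The pads swing forward as they close: fully open they stand 13 mm farther back than shut.
Start: joints at [-1.27, 0.207, 1.542, -0, 1.393, -0.15], TCP at [0.251, -0.518, 0.231] pointing down, gripper open.
Joint ranges: [-2.73, 2.73], [-0.86, 2.22], [0.23, 2.46], [-1.11, 4.25], [0.08, 2.63], [-2.82, 2.82]. Speed limits (rad/s): [2.79, 2.79, 3.14, 3.14, 3.14, 3.14].

### API

Orientations are given as a unit quaternion [w, x, y, z].
In Python, from workcell import ctrl gives the robot as it stands.
- The arm moves only by the tool send_rows, never from a script. Its argument "series" is a list of rows, each a list of 3 entries, a list of its own where there are three numbers: the turn, a rotation vector about the world's x, y, z in degrees, then the shift along the world's x, y, z in m, then the opening in per cent of the stroke, from 0 (shut) to 100 (fully open). A call has 1 to 20 rows; each row is the pose to reach, as a shift and turn from the pose commanded when the call began; what a row does not reach only later rows make up. A row lasts 1/10 s, in which the tool goes at most 50 mm and 8.59 degrees, less where a joint would pass 70% of its speed; a pose out of reach is approached as far as the arm can. A call with a gripper value outside its range is refused whole. The fingers move at their own pace and stop on an object; "squeeze" is the grip in N (left out, the last holds). Time passes only in rows, so rows that repeat a pose let the fingers close. It gives the time, the measured TCP pose, the force, the opening and the grip force at its end, in the units of the state.
- ctrl.get_obs(): the state, without advancing time (a new reading comes with each control period).
- ctrl.capture(name): name is "scene" or "top"; returns (picture, depth): 480x640x3 uint8, red, green, blue; 480x640 float32, m along the optical axis (not along the pixel's ray), 0 where there is no reading.
- ctrl.camera_info(name): a dict with "mtx" (3x3 intrinsics, pixels), "rvec" (rotation vector, rad) and "tvec" (3), from world to camera coordinates, as OpenCV has them. Camera axes: x right, y down, z forward; pixel columns grow to the right and rows downward; lengths in m; the calibration is good to about 2 mm. A picture is of the moment at which its call begins. camera_info takes no time and is no camera call.
- ctrl.hand_in(): hands the job in; it is judged then, once.
The state is a dict: "time": time; "joint_pos": joint angles; "qvel": joint speeds; "tau": joint torques, N m; "ee_pos": TCP position; "tool_rot": TCP orientation; "force": force on the tool from outside, world axes, zero at the start; "wrist_torque": the same for the moment, N m; "opening": finger opening in m; "finger_force": force on a finger pad.
Only numpy, scipy, OpenCV 4.12 (cv2) and the standard library are available. Lean on these libraries where they do the work, as an engineer would, in place of code of your own. Each camera call takes 0.05 s, during which the arm holds its last target. There are 200 camera calls.

## Working session

There is one attempt and no reset: what is moved stays moved. The work goes in short steps, Python scripts to look and compute and a tool call to move; the robot and the scene stay as the last step left them, time stands still between calls to the robot, and variables do not carry over. Pictures are saved under pics/ and viewed, at most 10 in all, crops included, and the job is handed in when it is done.

Besides the shell and the picture viewer there is one more tool, called after "Call:" as name(argument=value, ...), one argument or row to a line, values as JSON. send_rows: Moves the arm, as the interface text tells. Its arguments: {"type":"object","properties":{"series":{"type":"array"},"squeeze":{"type":"number"}},"required":["series"]}

```bash
mkdir -p pics; ls
cat > h.py <<'E'
import numpy as np, cv2
from workcell import ctrl
def cam(n):
    i=ctrl.camera_info(n); K=np.array(i["mtx"]);R=cv2.Rodrigues(np.array(i["rvec"],float))[0];t=np.array(i["tvec"],float).ravel()
    return K,R,t
def shot(n,f=None):
    p,d=ctrl.capture(n)
    np.savez('last_%s.npz'%n,p=p,d=d)
    if f: cv2.imwrite('pics/'+f,cv2.cvtColor(p,cv2.COLOR_RGB2BGR))
    return p,d
def load(n):
    z=np.load('last_%s.npz'%n); return z['p'],z['d']
def cloud(n,d):
    K,R,t=cam(n); v,u=np.mgrid[:480,:640]
    c=np.stack([(u-K[0,2])/K[0,0]*d,(v-K[1,2])/K[1,1]*d,d],-1)
    w=(c-t)@R; w[d==0]=np.nan
    return w
def proj(n,P):
    K,R,t=cam(n); c=np.atleast_2d(P)@R.T+t; q=c@K.T; return q[:,:2]/q[:,2:]
def ray(n,u,v,z):
    K,R,t=cam(n); d=R.T@np.linalg.solve(K,[u,v,1.]); o=-R.T@t
    return o+d*(z-o[2])/d[2]
E
python3 - <<'E'
from h import *
for n in("scene","top"):
    shot(n,n+'0.png'); K,R,t=cam(n); print(n,(-R.T@t).round(3),R.round(2).tolist(),K[0,0])
o=ctrl.get_obs(); print(ctrl.pinch_z,o)
E
```

```text
pics
scene [1.002 0.04  0.795] [[-0.12, 0.99, -0.0], [0.84, 0.1, -0.53], [-0.52, -0.07, -0.85]] 500.7287210178652
top [ 0.41  -0.038  1.151] [[0.0, -1.0, -0.0], [-0.99, -0.0, -0.16], [0.16, 0.0, -0.99]] 557.6511675802686
0.0187 {'time': 0.1, 'joint_pos': array([-1.27050829e+00,  2.07352165e-01,  1.54283761e+00, -1.10177449e-05,
        1.39352172e+00, -1.50487047e-01]), 'qvel': array([ 0.00060632, -0.00107498, -0.00485722,  0.00136515,  0.00039499,
        0.00096338]), 'tau': array([-1.02534850e-03, -3.84094584e+01, -2.92549485e+01, -2.53314920e-04,
        4.88203470e-03, -1.88974127e-05]), 'ee_pos': array([ 0.25028994, -0.51688848,  0.23021945]), 'tool_rot': array([-1.05604723e-03,  9.74706805e-01,  2.23484949e-01, -8.46834599e-05]), 'force': array([-0.18414551,  0.3407094 ,  0.06196031]), 'wrist_torque': array([-0.11252665,  0.03942698, -0.02998304]), 'finger_force': 0.0, 'opening': 0.08522017092468952}
```

View pics/scene0.png

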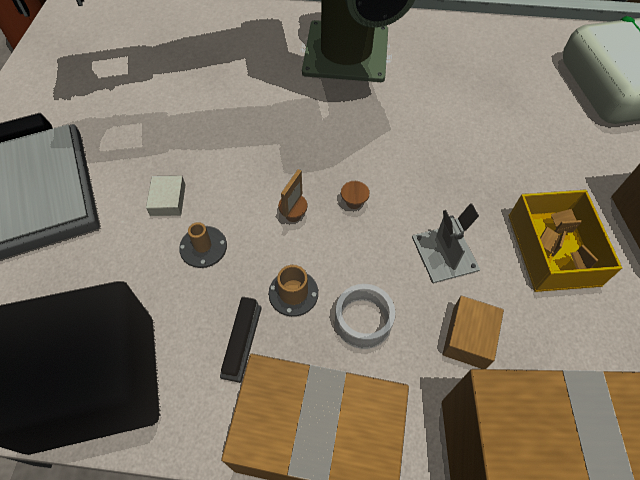

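View pics/top0.png

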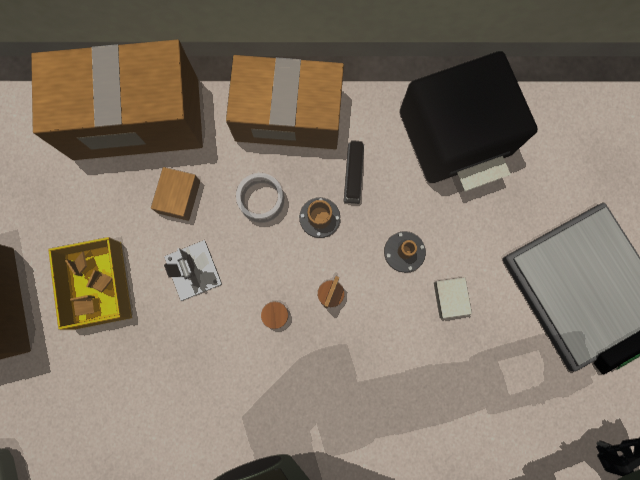

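The scene view shows the marker at about (292,200), the wide tube at (292,285) and the clip on its stand at (450,235). In the top view they are at (332,292), (319,212) and (187,267). I'll measure them from depth.

```bash
cat > m.py <<'E'
from h import *
def pts(n,u0,u1,v0,v1,zl,zh):
    p,d=load(n); w=cloud(n,d)[v0:v1,u0:u1].reshape(-1,3); c=p[v0:v1,u0:u1].reshape(-1,3)
    m=(w[:,2]>zl)&(w[:,2]<zh); return w[m],c[m]
def line(w):
    c,(s),a=cv2.minAreaRect((w[:,:2]*1000).astype(np.float32)); return np.round(c,1),np.round(s,1),round(a,1)
E
python3 - <<'E'
from m import *
K=[("scene",(275,312,165,225)),("top",(310,355,268,315))]
for n,b in K:
    for z in((.045,.112),(.06,.11),(.095,.112),(.028,.04)):
        w,c=pts(n,*b,*z); 
        if len(w): print('marker',n,z,len(w),w.mean(0).round(4),w.max(0).round(4),line(w))
for n,b in [("scene",(265,322,255,320)),("top",(295,345,190,240))]:
    w,c=pts(n,*b,.056,.07); print('tube',n,len(w),np.median(w[:,2]),cv2.minEnclosingCircle((w[:,:2]*1000).astype(np.float32)),w.min(0),w.max(0))
for n,b in [("scene",(410,485,195,285)),("top",(160,225,235,305))]:
    for z in((.003,.012),(.015,.07),(.06,.08),(.07,.095),(.1,.135),(.12,.135)):
        w,c=pts(n,*b,*z)
        if len(w)>3: print('clip',n,z,len(w),w.mean(0).round(4),w.max(0)[2].round(4),line(w),c.mean(0).round())
a=cv2.resize(cv2.imread('pics/scene0.png')[185:290,400:500],None,fx=5,fy=5,interpolation=2)
b=cv2.resize(cv2.imread('pics/top0.png')[225:315,150:230],None,fx=4,fy=4,interpolation=2)
im=np.zeros((525,800,3),np.uint8); im[:525,:500]=a; im[:360,500:800]=b[:,:300]; cv2.imwrite('pics/c1.png',im)
E
```

```text
marker scene (0.045, 0.112) 559 [ 0.4862 -0.06    0.0836] [ 0.5109 -0.0465  0.1102] (array([482. , -60.5]), array([10., 61.]), 67.6)
marker scene (0.06, 0.11) 460 [ 0.4857 -0.0599  0.0902] [ 0.5109 -0.0465  0.1098] (array([482. , -60.5]), array([10., 61.]), 67.6)
marker scene (0.095, 0.112) 212 [ 0.4844 -0.0605  0.1044] [ 0.5109 -0.0465  0.1102] (array([481.9, -60.7]), array([ 8.9, 61. ]), 68.7)
marker scene (0.028, 0.04) 314 [ 0.4879 -0.054   0.0366] [ 0.5096 -0.0337  0.0399] (array([485.8, -59.2]), array([45.1, 53.2]), 18.1)
marker top (0.045, 0.112) 145 [ 0.4819 -0.0584  0.1049] [ 0.5108 -0.0452  0.1116] (array([482.7, -58.7]), array([ 8. , 59.6]), 68.2)
marker top (0.06, 0.11) 141 [ 0.4822 -0.0586  0.1048] [ 0.5108 -0.0453  0.1099] (array([482.7, -58.7]), array([ 8. , 59.6]), 68.2)
marker top (0.095, 0.112) 138 [ 0.4825 -0.0586  0.1064] [ 0.5108 -0.0452  0.1116] (array([482.7, -58.6]), array([ 7.9, 59.5]), 68.7)
marker top (0.028, 0.04) 419 [ 0.4827 -0.0587  0.0362] [ 0.509  -0.0337  0.04  ] (array([483.1, -58.8]), array([51.8, 50.1]), 0.3)
tube scene 312 0.06185940055483656 ((64
[... 1087 characters left out ...]
2211 0.0063] 0.012 (array([533.8, 226.7]), array([143.6, 135.3]), 0.2) [158. 154. 149.]
clip top (0.015, 0.07) 105 [0.5272 0.2212 0.0442] 0.0687 (array([534.2, 221.2]), array([76.1, 10.8]), 20.0) [62. 59. 55.]
clip top (0.06, 0.08) 72 [0.5332 0.2251 0.0725] 0.0799 (array([533.2, 222.3]), array([75. , 21.4]), 12.8) [115. 113. 110.]
clip top (0.07, 0.095) 291 [0.5285 0.2247 0.0853] 0.0948 (array([532.1, 226.5]), array([76.2, 25.9]), 22.8) [125. 123. 119.]
clip top (0.1, 0.135) 200 [0.5252 0.2282 0.118 ] 0.1296 (array([528. , 223.7]), array([26.3, 52. ]), 22.9) [51. 47. 43.]
clip top (0.12, 0.135) 107 [0.5272 0.2249 0.1247] 0.1296 (array([528. , 223.7]), array([26.3, 52. ]), 22.9) [54. 49. 46.]
```

View pics/c1.png

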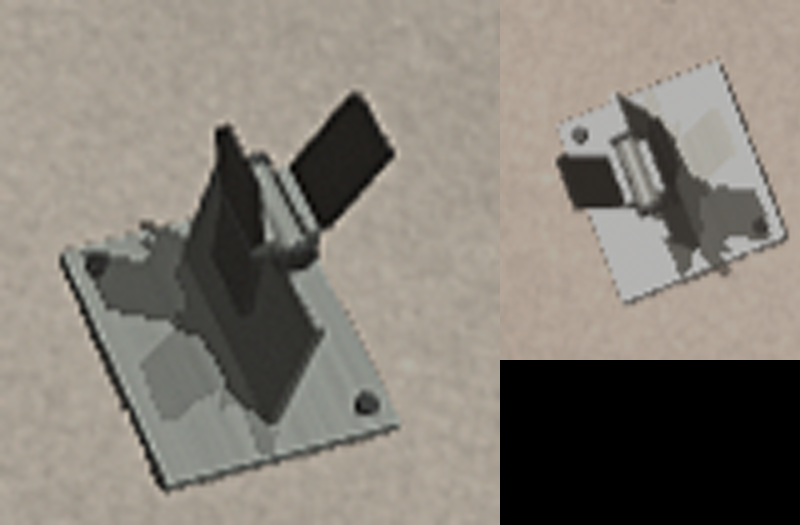

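The crop shows the clip straddling the plate, with its handles splayed along about 113° and its own x at about 23°. The measurements:

| Item | x (m) | y (m) | Notes |
|---|---|---|---|
| Card | 0.4823 | -0.0596 | thickness axis at 68.5° |
| Tube | 0.643 | -0.037 | rim z 0.062 |
| Clip | 0.5272 | 0.2227 | – |

Heights and sizes match the given ones. Next I move over the marker.

Call:
send_rows(
  series=[
    [[0,0,-47.3],[0.232,0.458,-0.05],100],
    [[0,0,-47.3],[0.232,0.458,-0.05],100],
    [[0,0,-47.3],[0.232,0.458,-0.05],100],
    [[0,0,-47.3],[0.232,0.458,-0.05],100],
    [[0,0,-47.3],[0.232,0.458,-0.05],100],
    [[0,0,-47.3],[0.232,0.458,-0.05],100],
    [[0,0,-47.3],[0.232,0.458,-0.05],100],
    [[0,0,-47.3],[0.232,0.458,-0.05],100],
    [[0,0,-47.3],[0.232,0.458,-0.05],100],
    [[0,0,-47.3],[0.232,0.458,-0.05],100],
    [[0,0,-47.3],[0.232,0.458,-0.05],100],
    [[0,0,-47.3],[0.232,0.458,-0.05],100],
    [[0,0,-47.3],[0.232,0.458,-0.05],100],
    [[0,0,-47.3],[0.232,0.458,-0.05],100],
    [[0,0,-47.3],[0.232,0.458,-0.05],100],
    [[0,0,-47.3],[0.232,0.458,-0.05],100],
  ],
  squeeze=30,
)

```text
time: 1.7
ee_pos: [0.4823, -0.0607, 0.1814]
tool_rot: [0.0, 0.982, -0.187, 0.0]
force: [0.2, -0.2, 0.0]
opening: 0.0854
finger_force: 0.0
```

Call:
send_rows(
  series=[
    [[0,0,0],[0,0,-0.03],100],
    [[0,0,0],[0,0,-0.06],100],
    [[0,0,0],[0,0,-0.09],100],
    [[0,0,0],[0,0,-0.105],100],
    [[0,0,0],[0,0,-0.118],100],
    [[0,0,0],[0,0,-0.118],60],
    [[0,0,0],[0,0,-0.118],40],
    [[0,0,0],[0,0,-0.118],25],
    [[0,0,0],[0,0,-0.118],15],
    [[0,0,0],[0,0,-0.118],5],
    [[0,0,0],[0,0,-0.118],0],
    [[0,0,0],[0,0,-0.118],0],
    [[0,0,0],[0,0,-0.118],0],
    [[0,0,0],[0,0,-0.118],0],
  ],
  squeeze=40,
)

```text
time: 3.1
ee_pos: [0.4831, -0.0598, 0.064]
tool_rot: [0.0, 0.983, -0.186, 0.001]
force: [-0.3, -0.4, 4.5]
opening: 0.0077
finger_force: 44.1
```

Run:
```python
from h import *
o=ctrl.get_obs(); print(ctrl.pinch_z,o['opening'],o['ee_pos'],o['finger_force'],o['force'])
```

```text
0.0187 0.007697833743222068 [ 0.4831271  -0.05977675  0.06397882] 44.146079421043396 [-0.30762307 -0.41911547  4.46461167]
```

Call:
send_rows(
  series=[
    [[0,0,0],[0,0,0.02],0],
    [[0,0,0],[0,0,0.05],0],
    [[0,0,0],[0,0,0.09],0],
    [[0,0,0],[0.04,0.0057,0.09],0],
    [[0,0,0],[0.08,0.0114,0.09],0],
    [[0,0,0],[0.12,0.017,0.09],0],
    [[0,0,0],[0.145,0.0206,0.09],0],
    [[0,0,0],[0.1605,0.0228,0.09],0],
    [[0,0,0],[0.1605,0.0228,0.09],0],
    [[0,0,0],[0.1605,0.0228,0.09],0],
    [[0,0,0],[0.1605,0.0228,0.09],0],
  ],
)

```text
time: 4.2
ee_pos: [0.6416, -0.0367, 0.1524]
tool_rot: [0.0, 0.982, -0.186, -0.001]
force: [-0.3, 0.4, -1.6]
opening: 0.0075
finger_force: 43.1
```

Run:
```python
from m import *
o=ctrl.get_obs(); print(o['opening'],o['ee_pos'],o['force'])
for n in("scene","top"): shot(n,n+'1.png')
for n in("scene","top"):
    q=proj(n,[[.643,-.037,.062],[.643,-.037,.126]]); print(n,q.round())
    u,v=q.mean(0).astype(int); b=(u-40,u+40,max(v-60,0),v+50)
    for z in((.105,.119),(.119,.13),(.13,.15)):
        w,c=pts(n,*b,*z)
        m=(np.hypot(w[:,0]-.643,w[:,1]+.037)<.035); w=w[m];c=c[m]
        if len(w)>5: print(n,z,len(w),w.mean(0).round(4),w.max(0).round(4),w.min(0).round(4),line(w),cv2.minEnclosingCircle((w[:,:2]*1000).astype(np.float32)))
a=cv2.imread('pics/scene1.png')[150:330,200:400]; b=cv2.imread('pics/top1.png')[130:310,220:420]
cv2.imwrite('pics/c2.png',cv2.resize(np.hstack([a,b]),None,fx=2,fy=2,interpolation=2))
```

```text
0.007473755987064586 [ 0.64156974 -0.03672799  0.15243061] [-0.31207926  0.38245217 -1.58663799]
scene [[292. 278.]
 [291. 259.]]
scene (0.119, 0.13) 446 [ 0.6479 -0.0296  0.125 ] [ 0.6689 -0.0099  0.1295] [ 0.6223 -0.063   0.1197] (array([646.2, -35.4]), array([41.6, 53.4]), 10.8) ((642.5890502929688, -35.73459243774414), 28.02769660949707)
scene (0.13, 0.15) 86 [ 0.6605 -0.0415  0.1401] [ 0.6691 -0.0313  0.1496] [ 0.6375 -0.0508  0.1301] (array([654.1, -38.1]), array([ 8. , 34.9]), 55.1) ((652.7675170898438, -39.959354400634766), 17.520265579223633)
top [[320. 212.]
 [320. 205.]]
top (0.119, 0.13) 234 [ 0.6305 -0.0352  0.1249] [ 0.6484 -0.0092  0.1297] [ 0.6136 -0.0601  0.1196] (array([629.8, -33.7]), array([51.8, 33.5]), 85.4) ((638.8753051757812, -33.90550994873047), 26.425243377685547)
top (0.13, 0.15) 22 [ 0.6204 -0.0295  0.1401] [ 0.6373 -0.0208  0.1492] [ 0.6127 -0.0543  0.1309] (array([627.6, -36.3]), array([ 9.3, 40. ]), 41.5) ((625.95947265625, -37.67531967163086), 20.154172897338867)
```

View pics/c2.png

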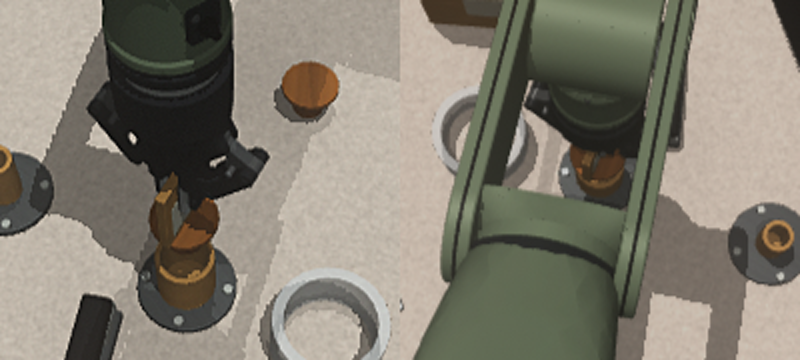

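The crop shows the marker held upright above the wide tube, with its flange at z 0.126. It sits about 1 mm off the tube axis in x and y, so I correct by that and lower.

Call:
send_rows(
  series=[
    [[0,0,0],[0.001,-0.001,0],0],
    [[0,0,0],[0.001,-0.001,-0.015],0],
    [[0,0,0],[0.001,-0.001,-0.03],0],
    [[0,0,0],[0.001,-0.001,-0.04],0],
    [[0,0,0],[0.001,-0.001,-0.048],0],
    [[0,0,0],[0.001,-0.001,-0.054],0],
    [[0,0,0],[0.001,-0.001,-0.056],0],
    [[0,0,0],[0.001,-0.001,-0.056],0],
  ],
)

```text
time: 5.1
ee_pos: [0.644, -0.0377, 0.0971]
tool_rot: [0.0, 0.983, -0.186, -0.0]
force: [0.2, 0.1, -0.6]
opening: 0.0075
finger_force: 43.2
```

No contact has shown up, so I press on gently in small steps.

Call:
send_rows(
  series=[
    [[0,0,0],[0,0,-0.001],0],
    [[0,0,0],[0,0,-0.002],0],
    [[0,0,0],[0,0,-0.003],0],
    [[0,0,0],[0,0,-0.003],0],
  ],
)

```text
time: 5.5
ee_pos: [0.6447, -0.0379, 0.096]
tool_rot: [0.0, 0.983, -0.186, 0.001]
force: [-1.9, -0.3, 5.6]
opening: 0.0074
finger_force: 43.9
```

Call:
send_rows(
  series=[
    [[0,0,0],[0,0,-0.001],0],
    [[0,0,0],[0,0,-0.0015],0],
    [[0,0,0],[0,0,-0.0015],0],
  ],
)

```text
time: 5.8
ee_pos: [0.6447, -0.038, 0.096]
tool_rot: [0.0, 0.983, -0.186, 0.001]
force: [-5.0, 0.5, 12.1]
opening: 0.0077
finger_force: 45.1
```

The TCP has risen 32 mm from where it gripped, so the flange is on the rim. I ease the push, release and rise.

Call:
send_rows(
  series=[
    [[0,0,0],[0,0,0.0015],0],
    [[0,0,0],[0,0,0.0015],6],
    [[0,0,0],[0,0,0.0015],12],
    [[0,0,0],[0,0,0.0015],25],
    [[0,0,0],[0,0,0.0015],45],
    [[0,0,0],[0,0,0.0015],70],
    [[0,0,0],[0,0,0.0015],100],
    [[0,0,0],[0,0,0.0015],100],
    [[0,0,0],[0,0,0.0015],100],
    [[0,0,0],[0,0,0.03],100],
    [[0,0,0],[0,0,0.07],100],
    [[0,0,0],[0,0,0.115],100],
    [[0,0,0],[0,0,0.137],100],
    [[0,0,0],[0,0,0.137],100],
  ],
)

```text
time: 7.2
ee_pos: [0.6471, -0.0383, 0.2359]
tool_rot: [0.0, 0.982, -0.186, 0.005]
force: [1.2, -0.3, -0.1]
opening: 0.0852
finger_force: 0.0
```

Call:
send_rows(
  series=[
    [[0,0,44.5],[-0.1173,0.2609,-0.04],100],
    [[0,0,44.5],[-0.1173,0.2609,-0.04],100],
    [[0,0,44.5],[-0.1173,0.2609,-0.04],100],
    [[0,0,44.5],[-0.1173,0.2609,-0.04],100],
    [[0,0,44.5],[-0.1173,0.2609,-0.04],100],
    [[0,0,44.5],[-0.1173,0.2609,-0.04],100],
    [[0,0,44.5],[-0.1173,0.2609,-0.04],100],
    [[0,0,44.5],[-0.1173,0.2609,-0.04],100],
    [[0,0,44.5],[-0.1173,0.2609,-0.04],100],
    [[0,0,44.5],[-0.1173,0.2609,-0.04],100],
    [[0,0,44.5],[-0.1173,0.2609,-0.04],100],
  ],
)

```text
time: 8.3
ee_pos: [0.5275, 0.2219, 0.1899]
tool_rot: [0.0, 0.98, 0.199, 0.0]
force: [0.9, -0.5, 0.8]
opening: 0.0855
finger_force: 0.0
```

Run:
```python
from m import *
o=ctrl.get_obs(); print(o['ee_pos'],o['tool_rot'])
for n in("scene","top"): shot(n,n+'2.png')
for n in("scene","top"):
    u,v=proj(n,[[.643,-.037,.1]])[0].astype(int); b=(u-45,u+45,max(v-60,0),v+50)
    for z in((.056,.066),(.066,.072),(.09,.125),(.128,.145)):
        w,c=pts(n,*b,*z); m=(np.hypot(w[:,0]-.643,w[:,1]+.037)<.04); w=w[m]
        if len(w)>5: print(n,z,len(w),w.mean(0).round(4),w.max(0).round(4),w.min(0).round(4),line(w))
a=cv2.imread('pics/scene2.png')[150:330,240:500]; b=cv2.imread('pics/top2.png')[130:310,150:370]
cv2.imwrite('pics/c3.png',cv2.resize(np.hstack([a,b]),None,fx=1.66,fy=1.66,interpolation=2))
```

```text
[0.52747081 0.22194128 0.1898597 ] [5.43955203e-05 9.80095379e-01 1.98527122e-01 1.61591904e-04]
scene (0.056, 0.066) 29 [ 0.6589 -0.0281  0.0638] [ 0.6698 -0.0112  0.066 ] [ 0.63   -0.0597  0.0564] (array([655.1, -32.4]), array([27.2, 47.8]), 36.4)
scene (0.066, 0.072) 394 [ 0.6492 -0.0302  0.0689] [ 0.6708 -0.0109  0.072 ] [ 0.6177 -0.0634  0.066 ] (array([647.3, -36.4]), array([46.4, 52.7]), 21.1)
scene (0.09, 0.125) 269 [ 0.6494 -0.0363  0.1077] [ 0.6728 -0.0232  0.1246] [ 0.617  -0.0517  0.0902] (array([645.4, -34.4]), array([ 8., 60.]), 62.0)
scene (0.128, 0.145) 260 [ 0.6458 -0.0373  0.137 ] [ 0.6727 -0.0235  0.1418] [ 0.6148 -0.0509  0.1281] (array([643.5, -37.2]), array([ 9.3, 61. ]), 67.7)
top (0.056, 0.066) 51 [ 0.6387 -0.0378  0.0639] [ 0.6704 -0.0096  0.0659] [ 0.6188 -0.0613  0.0568] (array([641.9, -34.3]), array([50.6, 46.4]), 59.7)
top (0.066, 0.072) 335 [ 0.6438 -0.0367  0.0685] [ 0.6708 -0.0097  0.072 ] [ 0.6187 -0.0613  0.066 ] (array([644.7, -35.5]), array([52.1, 51.6]), 0.0)
top (0.09, 0.125) 55 [ 0.6383 -0.0365  0.1087] [ 0.6694 -0.0222  0.1248] [ 0.6161 -0.0491  0.0916] (array([642.1, -38.2]), array([ 6.2, 58.5]), 62.2)
top (0.128, 0.145) 153 [ 0.6442 -0.0357  0.1375] [ 0.6739 -0.0227  0.1418] [ 0.6162 -0.0487  0.1284] (array([645.1, -35.7]), array([ 8.2, 61. ]), 68.7)
```

View pics/c3.png

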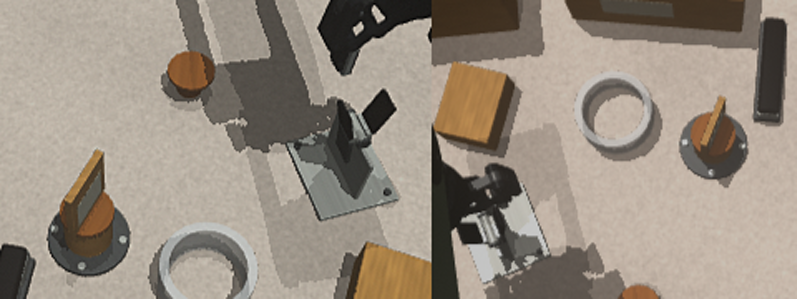

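The crop shows the marker upright in the wide tube, and the gripper centred above the clip. Depth gives the flange top at 0.0687 and the card's top edge at 0.138 m. I lower onto the handles and squeeze.

Call:
send_rows(
  series=[
    [[0,0,0],[0,0,-0.03],100],
    [[0,0,0],[0,0,-0.06],100],
    [[0,0,0],[0,0,-0.085],100],
    [[0,0,0],[0,0,-0.097],100],
    [[0,0,0],[0,0,-0.097],100],
    [[0,0,0],[0,0,-0.097],80],
    [[0,0,0],[0,0,-0.097],65],
    [[0,0,0],[0,0,-0.097],55],
    [[0,0,0],[0,0,-0.097],45],
    [[0,0,0],[0,0,-0.097],35],
    [[0,0,0],[0,0,-0.097],25],
    [[0,0,0],[0,0,-0.097],10],
    [[0,0,0],[0,0,-0.097],0],
    [[0,0,0],[0,0,-0.097],0],
    [[0,0,0],[0,0,-0.097],0],
    [[0,0,0],[0,0,-0.097],0],
  ],
  squeeze=45,
)

```text
time: 10.0
ee_pos: [0.5301, 0.224, 0.0977]
tool_rot: [-0.0, 0.98, 0.2, 0.004]
force: [-2.8, -1.3, 12.2]
opening: 0.0245
finger_force: 46.0
```

Run:
```python
from m import *
for n in("scene","top"): shot(n,n+'3.png')
a=cv2.imread('pics/scene3.png')[150:300,380:530]; b=cv2.imread('pics/top3.png')[190:340,120:270]
cv2.imwrite('pics/c4.png',cv2.resize(np.hstack([a,b]),None,fx=2.66,fy=2.66,interpolation=2))
```

```text
(no output)
```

View pics/c4.png

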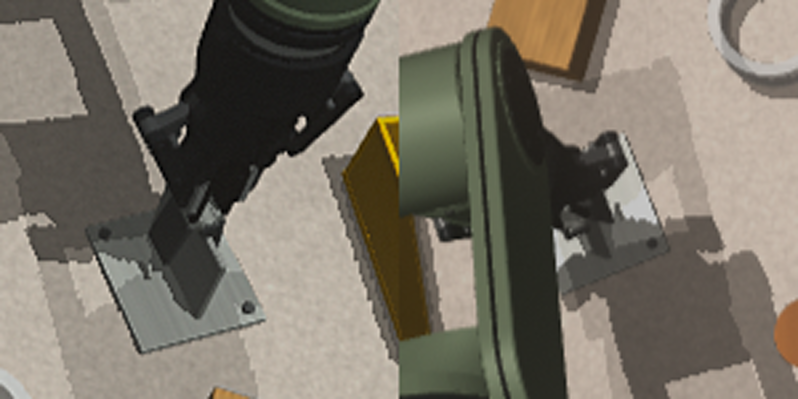

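The fingers hold the handles at 24.5 mm, near the fully squeezed 26, and a 12 N downward push seats the clip on the plate. I lift straight up.

Call:
send_rows(
  series=[
    [[0,0,0],[0,0,0.005],0],
    [[0,0,0],[0,0,0.01],0],
    [[0,0,0],[0,0,0.02],0],
    [[0,0,0],[0,0,0.035],0],
    [[0,0,0],[0,0,0.055],0],
    [[0,0,0],[0,0,0.085],0],
    [[0,0,0],[0,0,0.115],0],
    [[0,0,0],[0,0,0.145],0],
    [[0,0,0],[0,0,0.16],0],
    [[0,0,0],[0,0,0.16],0],
    [[0,0,0],[0,0,0.16],0],
  ],
)

```text
time: 11.2
ee_pos: [0.5262, 0.223, 0.2521]
tool_rot: [0.0, 0.98, 0.2, -0.001]
force: [-0.1, -0.2, -0.9]
opening: 0.0248
finger_force: 44.8
```

Run:
```python
from m import *
for n in("scene","top"): shot(n,n+'4.png')
o=ctrl.get_obs(); e=o['ee_pos']; print(e,o['tool_rot'],o['opening'],o['finger_force'])
ps=[]
for n in("scene","top"):
    u,v=proj(n,[e-[0,0,.04]])[0].astype(int); print(n,u,v); ps.append((u,v))
    for z in((.19,.21),(.21,.225),(.225,.24),(.24,.26)):
        w,c=pts(n,u-45,u+45,max(v-50,0),v+50,*z); m=np.hypot(w[:,0]-e[0],w[:,1]-e[1])<.035; w=w[m];c=c[m]
        if len(w)>5: print(n,z,len(w),w.mean(0).round(4),w.min(0)[2].round(4),line(w),c.mean(0).round())
    w,c=pts(n,u-45,u+45,max(v-50,0),v+50,.15,.27); m=np.hypot(w[:,0]-e[0],w[:,1]-e[1])<.035; print(n,'lowest',np.sort(w[m][:,2])[[0,5,20]])
a,b=[cv2.imread('pics/%s4.png'%n)[max(v-60,0):,max(u-50,0):][:120,:100] for n,(u,v) in zip(("scene","top"),ps)]
cv2.imwrite('pics/c5.png',cv2.resize(np.hstack([a,b]),None,fx=4,fy=4,interpolation=2))
```

```text
[0.52541444 0.22276543 0.25047243] [ 1.01240259e-04  9.79881375e-01  1.99569526e-01 -2.11764543e-03] 0.024665413796255704 44.771432876586914
scene 475 179
scene (0.19, 0.21) 208 [0.5267 0.215  0.2   ] 0.1902 (array([521.7, 220.1]), array([28.6, 37.5]), 24.6) [38. 37. 35.]
scene (0.21, 0.225) 128 [0.529  0.2103 0.2171] 0.2101 (array([531.2, 218.2]), array([40.5, 22.4]), 73.4) [38. 37. 35.]
scene (0.225, 0.24) 198 [0.5315 0.2159 0.2334] 0.2251 (array([530.6, 217.6]), array([38.2, 20.9]), 66.5) [48. 47. 45.]
scene (0.24, 0.26) 249 [0.5307 0.2259 0.248 ] 0.24 (array([531.8, 221.9]), array([24.4, 41. ]), 27.6) [55. 55. 52.]
scene lowest [0.18955791 0.19097829 0.19247082]
top 166 260
top (0.19, 0.21) 69 [0.5265 0.2085 0.2001] 0.1903 (array([517.4, 214.4]), array([21.7, 45.5]), 59.2) [53. 51. 47.]
top (0.21, 0.225) 42 [0.523  0.2103 0.2168] 0.2102 (array([517.5, 213.9]), array([17.9, 39.8]), 58.1) [44. 42. 39.]
top (0.225, 0.24) 75 [0.5144 0.2159 0.2349] 0.2253 (array([515.1, 218. ]), array([24.8, 25.8]), 5.1) [62. 60. 56.]
top (0.24, 0.26) 125 [0.5155 0.22   0.2456] 0.2401 (array([519. , 219.9]), array([27. , 29.5]), 67.0) [59. 57. 52.]
top lowest [0.18884746 0.19117047 0.19523389]
```

View pics/c5.png

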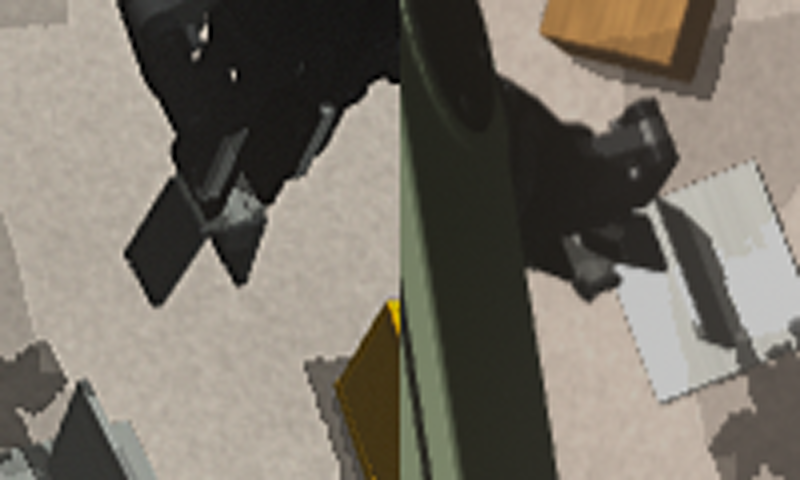

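The crop shows the clip held upright with its jaws gaping, tips at z≈0.189 (0.0635 below the TCP), and the stand left behind. Next I hover over the card.

Call:
send_rows(
  series=[
    [[0,0,-8],[0.02,-0.044,0],0],
    [[0,0,-16],[0.038,-0.084,0],0],
    [[0,0,-24],[0.056,-0.124,0],0],
    [[0,0,-32],[0.074,-0.164,0],0],
    [[0,0,-39],[0.092,-0.204,0],0],
    [[0,0,-43],[0.107,-0.238,0],0],
    [[0,0,-44.5],[0.1172,-0.2602,0],0],
    [[0,0,-44.5],[0.1172,-0.2602,0],0],
    [[0,0,-44.5],[0.1172,-0.2602,0],0],
    [[0,0,-44.5],[0.1172,-0.2602,0],0],
    [[0,0,-44.5],[0.1172,-0.2602,0],0],
  ],
)

```text
time: 12.4
ee_pos: [0.6433, -0.0357, 0.2523]
tool_rot: [-0.0, 0.983, -0.185, -0.001]
force: [0.8, 0.3, -1.0]
opening: 0.0246
finger_force: 44.8
```

Run:
```python
from m import *
for n in("scene","top"): shot(n,n+'5.png')
o=ctrl.get_obs(); e=o['ee_pos']; print(e,o['tool_rot'],o['opening'],o['finger_force'])
ps=[]
a0=np.radians(-21.5); X=np.array([np.cos(a0),np.sin(a0)]); Y=np.array([-X[1],X[0]])
for n in("scene","top"):
    u,v=proj(n,[[.6444,-.0375,.19]])[0].astype(int); ps.append((u,v))
    for z in((.125,.145),(.187,.197),(.197,.212),(.212,.225),(.225,.24)):
        w,c=pts(n,u-60,u+60,max(v-60,0),v+60,*z); m=np.hypot(w[:,0]-.6444,w[:,1]+.0375)<.04; w=w[m]
        if len(w)>5:
            q=(w[:,:2]-[.6444,-.0375])*1000; print(n,z,len(w),'X',np.percentile(q@X,[2,98]).round(1),'Y',np.percentile(q@Y,[2,98]).round(1),'zmin',w[:,2].min().round(4))
a,b=[cv2.imread('pics/%s5.png'%n)[max(v-60,0):,max(u-65,0):][:150,:130] for n,(u,v) in zip(("scene","top"),ps)]
cv2.imwrite('pics/c6.png',cv2.resize(np.hstack([a,b]),None,fx=3,fy=3,interpolation=2))
```

```text
[ 0.64361632 -0.03593177  0.25281576] [-4.93913525e-05  9.82646097e-01 -1.85490268e-01 -7.95042870e-05] 0.024672933583053752 44.7966331243515
scene (0.125, 0.145) 256 X [-26.4  29.1] Y [-4.  4.] zmin 0.125
scene (0.187, 0.197) 48 X [-17.8   6.6] Y [-16.7  20.2] zmin 0.1892
scene (0.197, 0.212) 115 X [-19.2   7.3] Y [-16.1  19.2] zmin 0.197
scene (0.212, 0.225) 91 X [-18.1   7.4] Y [-13.3  17.3] zmin 0.2122
scene (0.225, 0.24) 141 X [-12.1  15.2] Y [-11.7  15.5] zmin 0.2253
top (0.125, 0.145) 83 X [-29.9   2.1] Y [-2.1  5.6] zmin 0.1261
top (0.187, 0.197) 13 X [-18.5   5.4] Y [-15.8  21.5] zmin 0.1899
top (0.197, 0.212) 37 X [-18.5   3.1] Y [-15.4  20.9] zmin 0.197
top (0.212, 0.225) 23 X [-18.2  -1. ] Y [-13.  18.] zmin 0.2122
top (0.225, 0.24) 51 X [-24.5  -5.8] Y [-11.   15.2] zmin 0.2252
```

View pics/c6.png

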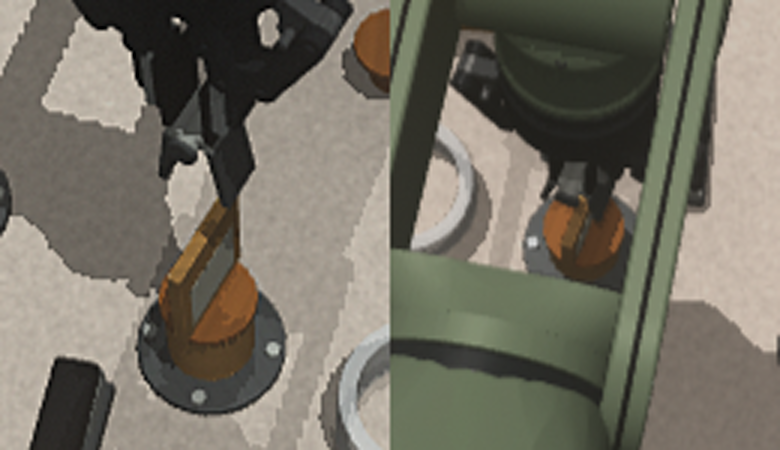

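The crop shows the gaping jaws hovering over the card, offset about 4.5 mm toward own −x and 1.4 mm toward +y. I correct that and lower 73 mm, slowing at the end.

Call:
send_rows(
  series=[
    [[0,0,0],[0.0037,-0.003,0],0],
    [[0,0,0],[0.0037,-0.003,-0.01],0],
    [[0,0,0],[0.0037,-0.003,-0.025],0],
    [[0,0,0],[0.0037,-0.003,-0.038],0],
    [[0,0,0],[0.0037,-0.003,-0.048],0],
    [[0,0,0],[0.0037,-0.003,-0.056],0],
    [[0,0,0],[0.0037,-0.003,-0.063],0],
    [[0,0,0],[0.0037,-0.003,-0.069],0],
    [[0,0,0],[0.0037,-0.003,-0.073],0],
    [[0,0,0],[0.0037,-0.003,-0.073],0],
    [[0,0,0],[0.0037,-0.003,-0.073],0],
    [[0,0,0],[0.0037,-0.003,-0.073],0],
  ],
)

```text
time: 13.7
ee_pos: [0.648, -0.0401, 0.1805]
tool_rot: [-0.0, 0.982, -0.186, 0.001]
force: [-0.1, 0.2, -0.5]
opening: 0.0243
finger_force: 44.8
```

Run:
```python
from m import *
for n in("scene","top"): shot(n,n+'6.png')
o=ctrl.get_obs(); e=o['ee_pos']; print(e,o['tool_rot'],o['opening'],o['finger_force'],o['force'])
ps=[]
a0=np.radians(-21.5); X=np.array([np.cos(a0),np.sin(a0)]); Y=np.array([-X[1],X[0]])
for n in("scene","top"):
    u,v=proj(n,[[.6444,-.0375,.12]])[0].astype(int); ps.append((u,v))
    p,d=load(n); 
    for z in((.09,.114),(.114,.124),(.124,.134),(.134,.142),(.142,.16)):
        w,c=pts(n,u-60,u+60,max(v-60,0),v+60,*z); m=np.hypot(w[:,0]-.6444,w[:,1]+.0375)<.04; w=w[m]; c=c[m].astype(int)
        for nm,k in(('card',c[:,0]-c[:,2]>25),('clip',c[:,0]-c[:,2]<12)):
            if k.sum()>5:
                q=(w[k][:,:2]-[.6444,-.0375])*1000; print(n,z,nm,k.sum(),'X',np.percentile(q@X,[2,98]).round(1),'Y',np.percentile(q@Y,[2,98]).round(1),'z',w[k][:,2].min().round(4))
a,b=[cv2.imread('pics/%s6.png'%n)[max(v-70,0):,max(u-65,0):][:150,:130] for n,(u,v) in zip(("scene","top"),ps)]
cv2.imwrite('pics/c7.png',cv2.resize(np.hstack([a,b]),None,fx=3,fy=3,interpolation=2))
```

```text
[ 0.64795611 -0.04012055  0.18040491] [-1.29377202e-05  9.82496154e-01 -1.86282022e-01  5.61972624e-04] 0.024691609365184393 44.79636490345001 [0.02253524 0.09756341 0.25008993]
scene (0.09, 0.114) card 47 X [21.4 29.5] Y [-3.4  4.1] z 0.0906
scene (0.09, 0.114) clip 55 X [ 0.8 20.4] Y [2.8 4.4] z 0.0904
scene (0.114, 0.124) card 37 X [-30.3  29.3] Y [-3.6  4.2] z 0.1144
scene (0.114, 0.124) clip 31 X [-11.5  12.7] Y [-19.7  17.7] z 0.1165
scene (0.124, 0.134) card 41 X [ 7.2 29.6] Y [-2.9  4.4] z 0.1245
scene (0.124, 0.134) clip 55 X [-11.4  13. ] Y [-17.8  17.2] z 0.1246
scene (0.134, 0.142) card 79 X [ 3.7 29.1] Y [-3.2  3.8] z 0.1341
scene (0.134, 0.142) clip 49 X [-12.7  13. ] Y [-17.2  15.7] z 0.1341
scene (0.142, 0.16) clip 98 X [-10.8  20.2] Y [-16.1  14.7] z 0.1431
top (0.09, 0.114) card 10 X [-30.2 -29.2] Y [-1.4  4.9] z 0.0933
top (0.09, 0.114) clip 7 X [-16.3   0.2] Y [-2.4 -2. ] z 0.0912
top (0.114, 0.124) clip 8 X [-11.8  10. ] Y [-18.2  -3.9] z 0.1204
top (0.124, 0.134) card 10 X [-29.7  -5.5] Y [-2.2 19. ] z 0.1254
top (0.124, 0.134) clip 18 X [-12.2  10.6] Y [-17.8   6.4] z 0.1245
top (0.134, 0.142) card 33 X [-29.6 -15.7] Y [-1.9  5.7] z 0.1345
top (0.134, 0.142) clip 13 X [-12.5   6.7] Y [-15.7  15.3] z 0.134
top (0.142, 0.16) clip 20 X [-15.8   0.4] Y [-14.6  14.5] z 0.1437
```

View pics/c7.png

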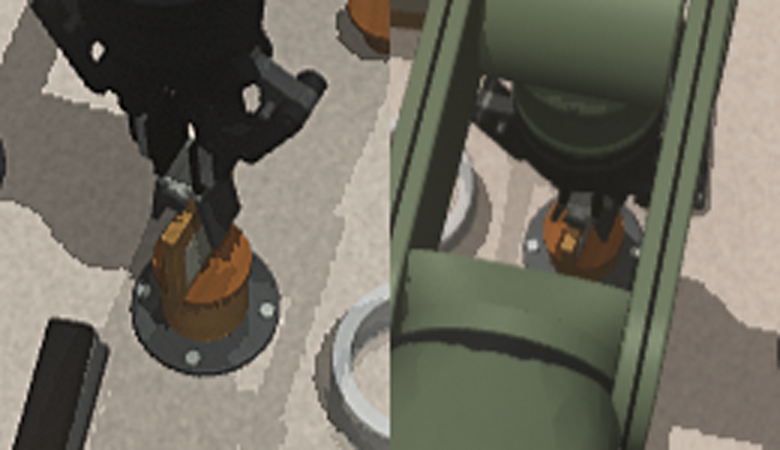

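The crop shows the open jaws straddling the card's top edge with no contact force: tips at 0.116, edge at 0.138, centred in x. The clip sits about 1.5 mm off across the thickness, so I trim that and hand in.

Call:
send_rows(
  series=[
    [[0,0,0],[0.0005,0.0014,0],0],
    [[0,0,0],[0.0005,0.0014,0],0],
    [[0,0,0],[0.0005,0.0014,0],0],
    [[0,0,0],[0.0005,0.0014,0],0],
    [[0,0,0],[0.0005,0.0014,0],0],
    [[0,0,0],[0.0005,0.0014,0],0],
  ],
)

```text
time: 14.4
ee_pos: [0.6481, -0.0387, 0.1798]
tool_rot: [0.0, 0.982, -0.186, -0.0]
force: [0.8, 1.3, -0.7]
opening: 0.0245
finger_force: 44.8
```

```bash
python3 -c "
from workcell import ctrl
o=ctrl.get_obs(); print(o['force'],o['opening'],o['ee_pos'])
print(ctrl.hand_in())"
```

```text
[ 0.81456652  1.25857411 -0.72978401] 0.024455775668696063 [ 0.64809215 -0.03870574  0.17976569]
the job is handed in; nothing more can be done
None
```

I handed in the job at about 14.4 s: the marker stands fully home in the wide tube, and the clip is held squeezed open over the middle of the card's top edge, its jaws about 22 mm down and with no sign of touching the card.

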